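Pin the drilling strap to its jig

TASK

Take the tapered pin (the one with the longer, thinner wooden handle) out of the pin stand, put it point first into the hole in the drilling jig's steel strap, carry the strap along with it, towards the robot's left, until the point finds the hidden hole of the block underneath, and press it fully home, upright with its collar flat on the strap, so that the strap is pulled into line with the block; then let go of it. Feel for the lower hole gently and never force the pin: the push between pin and jig must stay under 45 N. Leave the straight pin in its stand and the other things on the bench where they are.

Things in the scene. Friction and masses are not known exactly. Their poses are not given: they have to be found in the camera images.
- pin_grip (a point): Handle middle of the tapered pin (z: its axis); hangs upright by its collar in one of the stand's holes. From below: steel shank 55 mm long, blunt 10 mm point, tapering to 17.5 mm at 37 mm up, straight above; collar 34 mm wide, 6 mm thick; round wooden handle 24 mm wide, 50 mm long. 0.1 to 0.2 kg. This point: 86 mm above the pin's point, 25 mm above the collar's top and below the handle's top.
- dowel_grip (a point): Handle middle of the straight pin, not to be used, that hangs in the other hole of the stand: straight 17.5 mm shank, the same collar, a shorter and thicker handle 32 mm diameter, 28 mm long; this point is 14 mm above the collar's top.
- stand: Fixed wooden pin stand, 80 (x) x 180 (y) mm, top face 70 mm above the bench, with two 21 mm through holes on its y axis at y = -45 and +45 mm (either pin may be in either). Origin at the centre of its underside on the bench; y along the row of holes.
- jig: Fixed drilling jig: plywood trough 130 (x) x 220 (y) x 64 mm high, origin at the centre of its underside, y to the robot's left (within 0.5 rad). A steel strap slides on it along y. Under the strap a steel block (top face 56 mm above the bench) is clamped immovably; its one 19 mm hole, 50 mm deep, lies on x = 0, anywhere from 6 to 36 mm to +y of the origin: not measured, covered by the strap.
- strap_hole (a point): Centre of the 19 mm through hole of the strap (50 x 190 x 8 mm) at its top face, 64 mm above the bench; the small dots are only marks. y: the way the strap slides, 42 mm either way of the jig's middle, starting 2 to 20 mm to -y; 4 N of friction; a pin in the hole takes it along. A pin point resting on the block is 8 mm below this face. Pin home: handle middle 95 mm above the bench.
- mallet: Bystander: hammer lying on the bench beyond the jig, origin on its underside.
- driver: Bystander: screwdriver lying between jig and stand, origin on its underside.
- tin: Bystander: grey wax tin, 70 mm diameter, 55 mm high, standing beyond the jig and the stand.
- offcut: Bystander: wooden offcut 120 x 45 x 19 mm.
- tape: Bystander: tape measure 65 x 35 x 60 mm, right of the jig near the robot.
- screwtray: Bystander: yellow open tray 100 x 140 x 35 mm, left of the stand.

How it is judged:
On the way, in this order (a step that is already met when the one before it is completed fails the run):
1. the tapered pin is lifted clear out of the stand (handle middle more than 165 mm above the bench) (height (world z) of pin_grip above 0.165 m), for 0.1 s.
2. its point is through the strap and at least 10 mm down in the block's hole (height (world z) of pin_grip below 0.132 m and horizontal distance between pin_grip and strap_hole below 0.012 m and angle between pin_grip's own z axis and vertical below 0.25 rad), for 0.1 s.
At the end, for the whole second after the job is handed in: The tapered pin stands through strap and block, collar on the strap (handle middle 92.5 to 96.5 mm above the jig's underside, that is seated to within 1.5 mm), within 3 mm of the strap hole's centre, upright to 0.05 rad, at rest and let go (z of pin_grip in the frame of jig between 0.0925 and 0.0965 m and horizontal distance between pin_grip and strap_hole below 0.003 m and angle between pin_grip's own z axis and vertical below 0.05 rad and linear speed of pin below 0.01 m/s and contact force between pin and the fingers below 0.1 N); the robot touches nothing.
It fails at once if the pin is forced: contact force between pin and jig (trough, strap, block) over 45 N (contact force between pin and jig above 45 N).
It fails at once if the straight pin is moved by more than 15 mm (distance of dowel_grip from where it was at the start of the episode above 0.015 m).
It fails at once if a bystander (hammer, screwdriver, tin, offcut, tape measure, tray) is moved by more than 20 mm (distance of any of mallet, driver, tin, offcut, tape, screwtray from where it was at the start of the episode above 0.02 m).
It also fails if it takes over 67 s, if anything falls off the work surface, if the arm or the gripper's body presses on something with over 40 N, if the wrist force passes 120 N, or if a joint passes its speed limit or range.

ROBOT

A 6-joint arm with a two-finger parallel gripper is mounted at the origin on the work surface. World frame = base frame: x ahead of the robot, y to its left, z up, the work surface at z = 0. Lengths are in m, angles in rad, forces in N, time in s.
With the tool pointing down it reaches from about 0.325 to 0.85 m from the base axis. Payload 4.4 kg.
Tool frame: the origin (TCP) lies on the centre line of the jaws, within the pads' length; the fingertips stand 25 mm ahead of it and the grasp point (between the pads) lies 6 mm ahead of it (robot.tips_ahead is the distance from the TCP to the fingertips, in m); z points along the fingers, y is the line along which they close (so a half turn about z gives the same grasp; the last joint's range is limited). The gripper opens to 94 mm and grips with 3 to 60 N. Pads are 16 mm wide; open, the fingers measure 119 mm over their backs; the gripper's body (75 mm by 177 mm) begins 78 mm behind the grasp point.
Start: joints at [-1.286, 0.207, 1.542, -0, 1.393, -0.15], TCP at [0.242, -0.522, 0.23] pointing down, gripper open.
Joint ranges: [-2.73, 2.73], [-0.86, 2.22], [0.23, 2.46], [-1.11, 4.25], [0.08, 2.63], [-2.82, 2.82]. Speed limits (rad/s): [2.79, 2.79, 3.14, 3.14, 3.14, 3.14].

INTERFACE

Orientations are given as a 3x3 rotation matrix whose columns are the frame's x, y, z axes.
In Python, from station import robot, read_camera, camera_model gives the robot as it stands.
- The arm moves only by the tool play_rows, never from a script. Its argument "plan" is text: rows parted by semicolons, each of 4 numbers parted by spaces: the shift along the tool's x, y, z in cm, then the turn about the tool's z in degrees. A call has 1 to 20 rows; each row shifts and turns the commanded pose from where the row before left it, along the tool's axes as they then stand; what a row does not reach is not made up. A row lasts 1/12 s, in which the tool goes at most 41.7 mm and 7.16 degrees, less where a joint would pass 70% of its speed; a pose out of reach is approached as far as the arm can. A call is refused whole if a number of a shift passes 4.17 or a number of a turn 7.16, either way. A call with a gripper value outside its range is refused whole. "jaw" is the closure, from -1 (fully open) to 1 (shut), so that 0 is half open, set as the call begins (left out, the last holds). The fingers move at their own pace and stop on an object; "newtons" is the grip in N (left out, the last holds). Time passes only in rows, so rows that do not move let the fingers close. It gives the time, the measured TCP pose, the force, the opening and the grip force at its end, in the units of the state.
- robot.sense(): the state, without advancing time (a new reading comes with each control period).
- read_camera(name): name is "side" or "top"; returns the picture (400x640x3 uint8, blue, green, red); there is no depth.
- camera_model(name): a dict with "fx", "fy", "cx", "cy" (pixels), "rvec" (rotation vector, rad) and "tvec" (3), from world to camera coordinates, as OpenCV has them. Camera axes: x right, y down, z forward; pixel columns grow to the right and rows downward; lengths in m; the calibration is good to about 2 mm. A picture is of the moment at which its call begins. camera_model takes no time and is no camera call.
- robot.sign_off(): hands the job in; it is judged then, once.
The state is a dict: "t": time; "joints": joint angles; "joint_velocities": joint speeds; "joint_torque": joint torques, N m; "eef_pos": TCP position; "orientation": TCP orientation; "wrist_force": force on the tool from outside, world axes, zero at the start; "torque": the same for the moment, N m; "width": finger opening in m; "gripper_force": force on a finger pad.
Only numpy, scipy, OpenCV 4.12 (cv2) and the standard library are available. Lean on these libraries where they do the work, as an engineer would, in place of code of your own. Each camera call takes 0.05 s, during which the arm holds its last target. There are 200 camera calls.

## Working session

There is one attempt and no reset: what is moved stays moved. The work goes in short steps, Python scripts to look and compute and a tool call to move; the robot and the scene stay as the last step left them, time stands still between calls to the robot, and variables do not carry over. Pictures are saved under pics/ and viewed, at most 10 in all, crops included, and the job is handed in when it is done.

Besides the shell and the picture viewer there is one more tool, called after "Emit:" as name(argument=value, ...), one argument or row to a line, values as JSON. play_rows: Moves the arm, as the interface text tells. Its arguments: {"type":"object","properties":{"plan":{"type":"string"},"jaw":{"type":"number"},"newtons":{"type":"number"}},"required":["plan"]}

```bash
mkdir -p pics; python3 - <<'E'
from station import robot, read_camera, camera_model
import cv2
for n in("top","side"):
    cv2.imwrite(f"pics/{n}0.png",read_camera(n)); print(n,camera_model(n))
s=robot.sense();print(s)
E
```

```text
top {'fx': 397.0150770036264, 'fy': 397.0150770036264, 'cx': 312.89705371689325, 'cy': 198.19724624292323, 'rvec': array([ 2.13055244, -2.19228715,  0.10432554]), 'tvec': array([0.09512785, 0.54362792, 1.27344151])}
side {'fx': 481.4708367134264, 'fy': 481.4708367134264, 'cx': 317.55365877935, 'cy': 205.7475038457246, 'rvec': array([ 0.61374355, -2.61998403,  1.22967062]), 'tvec': array([0.51473832, 0.18359329, 1.16631097])}
{'t': 0.1, 'joints': array([-1.28650492e+00,  2.07377465e-01,  1.54276742e+00, -9.42288939e-06,
        1.39347611e+00, -1.50492935e-01]), 'joint_velocities': array([ 0.00052164, -0.00151696, -0.00082058, -0.00247907,  0.00193746,
        0.00087295]), 'joint_torque': array([-4.04488546e-04, -3.71864390e+01, -2.82290071e+01,  7.00196321e-02,
        3.11611360e-02, -5.88798412e-05]), 'eef_pos': array([ 0.24200325, -0.52087031,  0.22940333]), 'orientation': array([[ 9.06960283e-01,  4.21215753e-01, -5.77805720e-04],
       [ 4.21216046e-01, -9.06958247e-01,  1.94432025e-03],
       [ 2.94932655e-04, -2.00680229e-03, -9.99997943e-01]]), 'wrist_force': array([-0.19738902, -0.32897097,  1.05011427]), 'torque': array([-0.00816044,  0.02895396,  0.03431923]), 'gripper_force': 0.0, 'width': 0.09380207336487652}
```

View pics/top0.png

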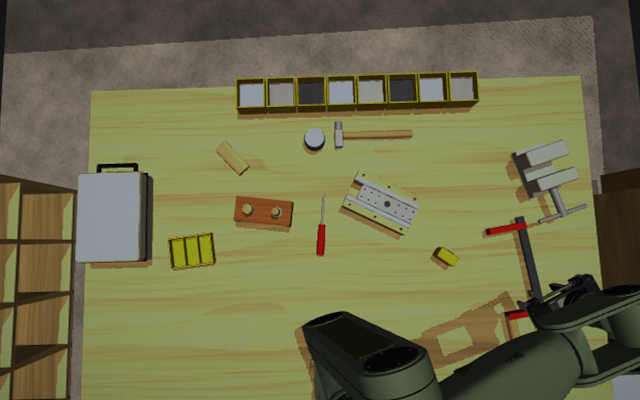

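View pics/side0.png

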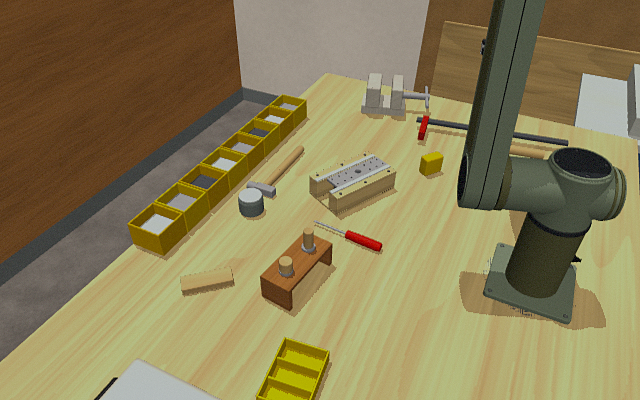

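The top view shows the stand at about (264,211), with handles near (247,210) and (277,212), and the jig hole near (387,204). In the side view the taller, thinner handle is the one nearer the jig, at (308,237); the short one is at (286,266). I'll zoom in on these.

```bash
python3 - <<'E'
import cv2, numpy as np
t=cv2.imread("pics/top0.png");s=cv2.imread("pics/side0.png")
r=lambda im,x,y,w,h,k:cv2.resize(im[y:y+h,x:x+w],None,fx=k,fy=k,interpolation=cv2.INTER_CUBIC)
a=np.hstack([r(t,225,180,80,60,5),r(t,335,165,80,60,5)])
b=np.hstack([r(s,255,215,80,60,5),r(s,305,140,100,75,4)])
cv2.imwrite("pics/z.png",np.vstack([a,b]))
E
```

```text
(no output)
```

View pics/z.png

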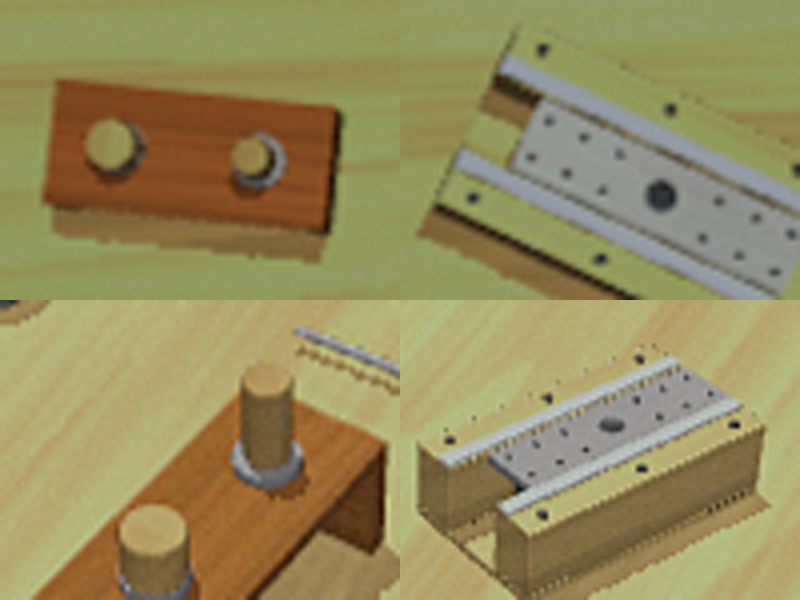

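The crops show the tapered handle's top centre at about top (275.0,211.0) and side (308.2,230.2). The strap hole is at top (386.8,203.6) and side (357.6,170.9), and the trough screws lie along the jig's axis.

```bash
cat > h.py <<'E'
import numpy as np, cv2
from station import robot, read_camera, camera_model
def ray(n,p):
    m=camera_model(n);R=cv2.Rodrigues(m["rvec"])[0];t=np.array(m["tvec"])
    d=R.T@np.array([(p[0]-m["cx"])/m["fx"],(p[1]-m["cy"])/m["fy"],1]);return -R.T@t,d/np.linalg.norm(d)
def onz(n,p,z):
    o,d=ray(n,p);return o+d*(z-o[2])/d[2]
def two(a,b):
    o1,d1=ray("top",a);o2,d2=ray("side",b)
    s=np.linalg.lstsq(np.c_[d1,-d2],o2-o1,rcond=None)[0];p,q=o1+s[0]*d1,o2+s[1]*d2
    return (p+q)/2,np.linalg.norm(p-q)
E
python3 - <<'E'
from h import *
np.set_printoptions(precision=4,suppress=True)
print("pin",onz("top",(275,211),.126),onz("side",(308.2,230.2),.126),two((275,211),(308.2,230.2)))
print("hole",onz("top",(386.8,203.6),.064),onz("side",(357.6,170.9),.064),two((386.8,203.6),(357.6,170.9)))
c=lambda x,y:(335+(x-400+.5)/5-.5,165+(y+.5)/5-.5)
f=[onz("top",c(*p),.064)[:2] for p in((543,49),(671,109),(797,170),(473,198),(600,259))]
print(np.array(f))
for a,b in((0,1),(0,2),(3,4)):
    d=f[a]-f[b];print(np.degrees(np.arctan2(d[1],d[0])),np.linalg.norm(d))
t=lambda x,y:(225+(x+.5)/5-.5,180+(y+.5)/5-.5)
k=np.array([onz("top",t(*p),.07)[:2] for p in((58,82),(340,108),(328,232),(44,203))]);print("stand",k,k.mean(0),np.linalg.norm(np.diff(k,axis=0),axis=1))
print("dowel",onz("top",t(112,145),.104))
E
```

```text
pin [0.5001 0.1946 0.126 ] [0.5008 0.1998 0.126 ] (array([0.5016, 0.1955, 0.1219]), np.float64(0.0025067145788578303))
hole [ 0.5183 -0.1554  0.064 ] [ 0.5181 -0.151   0.064 ] (array([ 0.5192, -0.1559,  0.0604]), np.float64(0.0012303418807408089))
[[ 0.6145 -0.0843]
 [ 0.5733 -0.1644]
 [ 0.5317 -0.2426]
 [ 0.5198 -0.0358]
 [ 0.4786 -0.1149]]
62.74919869855475 0.09009878744403037
62.38561904959634 0.1785980862660687
62.47402394852141 0.0891116482598843
stand [[0.556  0.3235]
 [0.5341 0.144 ]
 [0.4556 0.1533]
 [0.4791 0.333 ]] [0.5062 0.2384] [0.1809 0.079  0.1811]
dowel [0.5118 0.2834 0.104 ]
```

Emit:
play_rows(
  plan="2.8 -2.8 0 0;2.8 -2.8 0 0;2.8 -2.8 0 0;2.8 -2.8 0 0;2.8 -2.8 0 0;2.8 -2.8 0 0;2.8 -2.8 0 0;2.8 -2.8 0 0;2.8 -2.8 0 0;2.8 -2.8 0 0;2.8 -2.8 0 0;2.8 -2.8 0 0;2.8 -2.8 0 0;2.8 -2.8 0 0;2.8 -2.8 0 0;2.8 -2.8 0 0;2.8 -2.8 0 0;2.8 -2.8 0 0",
  jaw=-1,
)

```text
t: 1.6
eef_pos: [0.4869, 0.15, 0.2301]
orientation: [[0.907, 0.422, -0.001], [0.422, -0.907, -0.0], [-0.001, 0.0, -1.0]]
wrist_force: [0.3, -0.7, -0.9]
width: 0.0941
gripper_force: 0.0
```

Emit:
play_rows(
  plan="0 0 0 -7;0 0 0 -7;0 0 0 -7;0 0 0 -7;0 0 0 -7;0 0 0 -7;0 0 0 -7;0 0 0 -7;0 0 0 0;0 0 0 0",
)

```text
t: 2.43
eef_pos: [0.4867, 0.1479, 0.23]
orientation: [[0.161, 0.987, -0.001], [0.987, -0.161, -0.0], [-0.0, -0.001, -1.0]]
wrist_force: [0.5, 0.1, 0.4]
width: 0.0938
gripper_force: 0.0
```

```bash
cat >> h.py <<'E'
np.set_printoptions(precision=4,suppress=True)
def delta(tx,ty,tz=None):
    s=robot.sense();p=s["eef_pos"];R=s["orientation"]
    d=np.array([tx,ty,p[2] if tz is None else tz])-p
    print("t",s["t"],"pos",p,"z",R[:,2],"yaxis deg",np.degrees(np.arctan2(R[1,1],R[0,1])),"tool delta cm",100*R.T@d,"F",s["wrist_force"],"w",s["width"])
E
python3 -c "
from h import *
delta(.5005,.195)
cv2.imwrite('pics/t1.png',read_camera('top'));cv2.imwrite('pics/s1.png',read_camera('side'))"
```

```text
t 2.4333 pos [0.4867 0.1479 0.23  ] z [-0.0009 -0.0001 -1.    ] yaxis deg -9.263620409861199 tool delta cm [ 4.8731  0.6044 -0.0016] F [0.4946 0.0576 0.3824] w 0.093763059028852
```

Emit:
play_rows(
  plan="2.4 0.3 0 0;2.45 0.3 0 0;0 0 3 0;0 0 3 0;0 0 2 0;0 0 2 0;0 0 1.0 0;0 0 1 0;0 0 0 0;0 0 0 0",
)

```text
t: 3.37
eef_pos: [0.5009, 0.1949, 0.1107]
orientation: [[0.158, 0.987, 0.0], [0.987, -0.158, 0.0], [0.0, 0.0, -1.0]]
wrist_force: [0.3, 0.5, -0.3]
width: 0.0939
gripper_force: 0.0
```

```bash
python3 -c "
from h import *
delta(.5005,.195,.11)
r=lambda im,x,y:cv2.resize(im[y:y+75,x:x+100],None,fx=4,fy=4,interpolation=cv2.INTER_CUBIC)
cv2.imwrite('pics/z2.png',np.hstack([r(read_camera('top'),225,170),r(read_camera('side'),250,200)]))"
```

```text
t 3.3667 pos [0.5009 0.1949 0.1107] z [ 0.0002  0.0001 -1.    ] yaxis deg -9.119646427334416 tool delta cm [ 0.0066 -0.0372  0.0713] F [ 0.3017  0.5075 -0.3297] w 0.09388232257269587
```

View pics/z2.png

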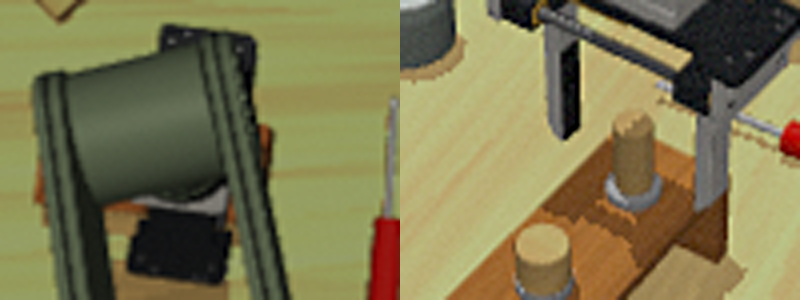

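The fingers straddle the tall, thin handle (crop about (633,155)), and the dowel at (543,260) is clear. I'll close.

Emit:
play_rows(
  plan="0 0 0 0;0 0 0 0;0 0 0 0;0 0 0 0;0 0 0 0;0 0 0 0;0 0 0 0;0 0 0 0;0 0 0 0;0 0 0 0",
  jaw=1,
  newtons=40,
)

```text
t: 4.3
eef_pos: [0.5006, 0.1948, 0.1104]
orientation: [[0.158, 0.987, -0.0], [0.987, -0.158, -0.0], [-0.0, -0.0, -1.0]]
wrist_force: [0.0, -0.9, 0.3]
width: 0.0311
gripper_force: 0.0
```

Emit:
play_rows(
  plan="0 0 0 0;0 0 0 0;0 0 0 0;0 0 0 0;0 0 0 0;0 0 0 0",
)

```text
t: 4.8
eef_pos: [0.5005, 0.1948, 0.1104]
orientation: [[0.158, 0.987, -0.0], [0.987, -0.158, 0.0], [0.0, -0.0, -1.0]]
wrist_force: [0.1, -0.0, 0.3]
width: 0.023
gripper_force: 40.0
```

Emit:
play_rows(
  plan="0 0 -0.5 0;0 0 -1 0;0 0 -1.5 0;0 0 -2 0;0 0 -2 0;0 0 -2 0;0 0 -2 0;0 0 -1.5 0;0 0 -0.5 0;0 0 0 0;0 0 0 0;0 0 0 0",
)

```text
t: 5.8
eef_pos: [0.4997, 0.1946, 0.2391]
orientation: [[0.158, 0.987, -0.003], [0.987, -0.158, -0.001], [-0.001, -0.002, -1.0]]
wrist_force: [0.4, 0.2, -1.4]
width: 0.0237
gripper_force: 40.0
```

```bash
python3 -c "
from h import *
delta(.518,-.155)
r=lambda im,x,y:cv2.resize(im[y:y+100,x:x+100],None,fx=4,fy=4,interpolation=cv2.INTER_CUBIC)
cv2.imwrite('pics/z3.png',r(read_camera('side'),260,150))"
```

```text
t 5.8 pos [0.4997 0.1946 0.2391] z [-0.0025 -0.0005 -1.    ] yaxis deg -9.09160822445778 tool delta cm [-34.2339   7.3346   0.0145] F [ 0.3778  0.195  -1.4256] w 0.02370927383338578
```

View pics/z3.png

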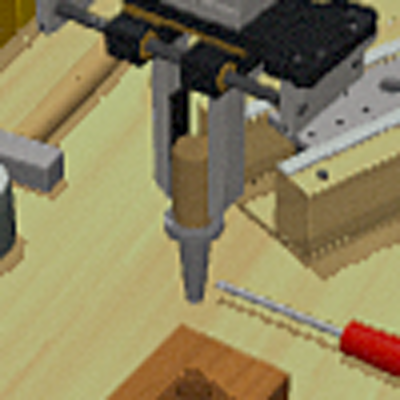

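The pin hangs upright between the pads, with its tip near crop (195,298). Next I'll carry it over and turn so the jaws close along the jig's y.

Emit:
play_rows(
  plan="-1.4 0.3 0 0;-3 0.64 0 0;-3.4 0.73 0 0;-3.4 0.73 0 0;-3.4 0.73 0 0;-3.4 0.73 0 0;-3.4 0.73 0 0;-3.4 0.73 0 0;-3.4 0.73 0 0;-3.4 0.73 0 0;-1.7 0.36 0 0;-0.9 0.2 0 0;0 0 0 0",
)

```text
t: 6.93
eef_pos: [0.5185, -0.1559, 0.2392]
orientation: [[0.161, 0.987, -0.002], [0.987, -0.161, 0.001], [0.0, -0.002, -1.0]]
wrist_force: [0.7, -0.3, -2.2]
width: 0.0233
gripper_force: 40.0
```

Emit:
play_rows(
  plan="0 0 0 -7.1;0 0 0 -7.1;0 0 0 -7.1;0 0 0 -7.1;0 0 0 -7.1;0 0 0 -7.1;0 0 0 -7.1;0 0 0 -7.1;0 0 0 -7.1;0 0 0 -7.1;0 0 0 0;0 0 0 0",
)

```text
t: 7.93
eef_pos: [0.5189, -0.1529, 0.24]
orientation: [[-0.882, 0.472, -0.001], [0.472, 0.882, 0.001], [0.001, 0.001, -1.0]]
wrist_force: [0.8, -0.0, -2.9]
width: 0.0231
gripper_force: 40.0
```

```bash
python3 -c "
from h import *
delta(.518,-.155,.18)
r=lambda im,x,y:cv2.resize(im[y:y+75,x:x+100],None,fx=4,fy=4,interpolation=cv2.INTER_CUBIC)
cv2.imwrite('pics/z4.png',np.hstack([r(read_camera('top'),335,165),r(read_camera('side'),305,115)]))"
```

```text
t 7.9333 pos [ 0.5189 -0.1529  0.24  ] z [-0.0008  0.001  -1.    ] yaxis deg 61.83256544298332 tool delta cm [-0.0302 -0.2339  6.0001] F [ 0.8128 -0.0339 -2.8632] w 0.02314152857397624
```

View pics/z4.png

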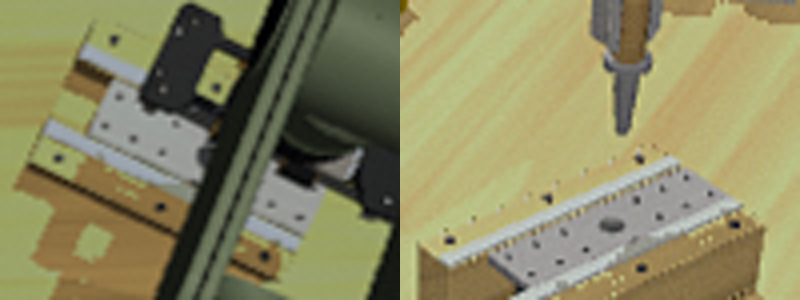

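The pin hangs over the strap hole (side crop tip (622,133), hole (612,225)). I'll lower it to just above and check it in the side view.

Emit:
play_rows(
  plan="0 -0.23 1 0;0 0 2 0;0 0 2 0;0 0 1.5 0;0 0 0.5 0;0 0 0 0;0 0 0 0;0 0 0 0;0 0 0 0",
)

```text
t: 8.78
eef_pos: [0.5189, -0.157, 0.1718]
orientation: [[-0.882, 0.471, 0.002], [0.471, 0.882, -0.001], [-0.003, 0.0, -1.0]]
wrist_force: [0.1, -0.1, -2.4]
width: 0.0234
gripper_force: 40.0
```

```bash
python3 -c "
from h import *
delta(.518,-.155,.1655)
r=lambda im,x,y:cv2.resize(im[y:y+60,x:x+80],None,fx=10,fy=10,interpolation=cv2.INTER_CUBIC)
cv2.imwrite('pics/z5.png',r(read_camera('side'),318,130))"
```

```text
t 8.7833 pos [ 0.5189 -0.157   0.1718] z [ 0.0024 -0.0012 -1.    ] yaxis deg 61.89930275881047 tool delta cm [0.1739 0.1303 0.6341] F [ 0.0673 -0.1118 -2.4191] w 0.02343309020962885
```

View pics/z5.png

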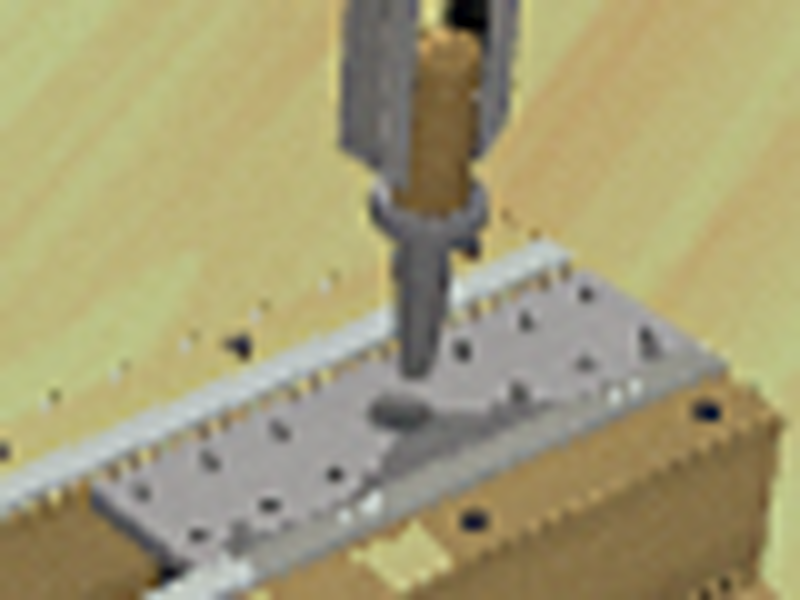

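The tip is near crop (416,372) and the hole centre near (400,412), so the tip is slightly to the right of the hole (-y). I'll compute the offset.

```bash
python3 -c "
from h import *
q=lambda x,y:(318+(x+.5)/10-.5,130+(y+.5)/10-.5)
a=onz('side',q(416,372),.0764);b=onz('side',q(400,412),.064)
R=robot.sense()['orientation'];print(a,b,b-a,'tool cm',100*R.T@(b-a))
# handle top centre (z .1764-..)
c=onz('side',q(446,42),.1718-.0094+.025);print(c, 'tilt',(c-a))
"
```

```text
[ 0.516  -0.1557  0.0764] [ 0.5185 -0.1516  0.064 ] [ 0.0025  0.0041 -0.0124] tool cm [-0.0193  0.4804  1.2401]
[ 0.515  -0.156   0.1874] tilt [-0.001  -0.0002  0.111 ]
```

Emit:
play_rows(
  plan="0.05 0.18 0 0;0 0.17 0 0;0 0 0.4 0;0 0 0.4 0;0 0 0.3 0;0 0 0 0;0 0 0 0;0 0 0.1 0;0 0 0 0;0 0 0 0",
)

```text
t: 9.67
eef_pos: [0.5192, -0.1532, 0.1585]
orientation: [[-0.882, 0.471, 0.0], [0.471, 0.882, -0.0], [-0.0, 0.0, -1.0]]
wrist_force: [-0.7, -0.2, -0.4]
width: 0.0235
gripper_force: 40.0
```

Emit:
play_rows(
  plan="0 0 0.1 0;0 0 0 0;0 0 0 0;0 0 0 0",
)

```text
t: 10.0
eef_pos: [0.5192, -0.1532, 0.1575]
orientation: [[-0.882, 0.471, 0.0], [0.471, 0.882, 0.0], [-0.0, 0.0, -1.0]]
wrist_force: [-0.2, -0.4, -1.5]
width: 0.0234
gripper_force: 40.0
```

Emit:
play_rows(
  plan="0 0 0.1 0;0 0 0 0;0 0 0 0;0 0 0 0",
)

```text
t: 10.33
eef_pos: [0.5192, -0.1532, 0.1564]
orientation: [[-0.882, 0.471, -0.0], [0.471, 0.882, 0.0], [0.0, 0.0, -1.0]]
wrist_force: [0.1, 0.1, -0.5]
width: 0.0237
gripper_force: 40.0
```

Emit:
play_rows(
  plan="0 0 0.1 0;0 0 0 0;0 0 0 0;0 0 0.1 0;0 0 0 0;0 0 0 0;0 0 0 0",
)

```text
t: 10.92
eef_pos: [0.5192, -0.1532, 0.1544]
orientation: [[-0.882, 0.471, 0.0], [0.471, 0.882, 0.0], [-0.0, 0.0, -1.0]]
wrist_force: [0.4, 0.8, -1.4]
width: 0.0233
gripper_force: 40.0
```

Emit:
play_rows(
  plan="0 0 0.1 0;0 0 0 0;0 0 0 0;0 0 0 0",
)

```text
t: 11.25
eef_pos: [0.5192, -0.1532, 0.1534]
orientation: [[-0.882, 0.471, -0.0], [0.471, 0.882, 0.0], [0.0, 0.0, -1.0]]
wrist_force: [-0.4, 0.4, -2.0]
width: 0.0234
gripper_force: 40.0
```

Emit:
play_rows(
  plan="0 0 0.05 0;0 0 0 0;0 0 0 0;0 0 0 0",
)

```text
t: 11.58
eef_pos: [0.5192, -0.1531, 0.1529]
orientation: [[-0.882, 0.471, -0.0], [0.471, 0.882, 0.0], [0.0, 0.0, -1.0]]
wrist_force: [0.6, -0.4, -2.5]
width: 0.0236
gripper_force: 40.0
```

Emit:
play_rows(
  plan="0 0 0.05 0;0 0 0 0;0 0 0.05 0;0 0 0 0;0 0 0 0;0 0 0 0",
)

```text
t: 12.08
eef_pos: [0.5192, -0.1532, 0.1519]
orientation: [[-0.882, 0.471, -0.0], [0.471, 0.882, 0.0], [0.0, 0.0, -1.0]]
wrist_force: [0.4, 0.2, -1.8]
width: 0.0234
gripper_force: 40.0
```

Emit:
play_rows(
  plan="0 0 0.05 0;0 0 0 0;0 0 0 0;0 0 0 0",
)

```text
t: 12.42
eef_pos: [0.5192, -0.1532, 0.1514]
orientation: [[-0.882, 0.471, -0.0], [0.471, 0.882, -0.0], [0.0, -0.0, -1.0]]
wrist_force: [-0.0, 0.3, -1.4]
width: 0.0233
gripper_force: 40.0
```

Emit:
play_rows(
  plan="0 0 0.05 0;0 0 0 0;0 0 0 0;0 0 0 0",
)

```text
t: 12.75
eef_pos: [0.5193, -0.1532, 0.1514]
orientation: [[-0.882, 0.471, 0.0], [0.471, 0.882, -0.0], [-0.0, 0.0, -1.0]]
wrist_force: [-0.2, 0.5, 2.5]
width: 0.0234
gripper_force: 40.0
```

Contact with the block came at TCP z 0.1514, as predicted. Now I'll drag along the jig's +y, watching fz.

Emit:
play_rows(
  plan="0 0.1 0 0;0 0.15 0 0;0 0.15 0 0;0 0.15 0 0;0 0.15 0 0;0 0.15 0 0;0 0.15 0 0;0 0 0 0;0 0 0 0",
)

```text
t: 13.5
eef_pos: [0.5238, -0.146, 0.1513]
orientation: [[-0.882, 0.47, -0.0], [0.47, 0.882, -0.004], [-0.001, -0.004, -1.0]]
wrist_force: [-3.4, -5.9, 1.8]
width: 0.0234
gripper_force: 40.0
```

Emit:
play_rows(
  plan="0.01 0.1 0 0;0 0.15 0 0;0 0.15 0 0;0 0 0 0;0 0 0 0",
)

```text
t: 13.92
eef_pos: [0.5256, -0.1425, 0.1513]
orientation: [[-0.882, 0.47, -0.0], [0.47, 0.882, -0.004], [-0.001, -0.004, -1.0]]
wrist_force: [-1.7, -5.1, 2.1]
width: 0.0234
gripper_force: 40.0
```

Emit:
play_rows(
  plan="0 0.1 0 0;0 0.15 0 0;0 0.15 0 0;0 0 0 0;0 0 0 0",
)

```text
t: 14.33
eef_pos: [0.5274, -0.139, 0.1514]
orientation: [[-0.882, 0.47, -0.0], [0.47, 0.882, -0.004], [-0.001, -0.004, -1.0]]
wrist_force: [-2.8, -4.7, 3.4]
width: 0.0233
gripper_force: 40.0
```

Emit:
play_rows(
  plan="0 0.1 0 0;0 0.15 0 0;0 0.15 0 0;0 0 0 0;0 0 0 0",
)

```text
t: 14.75
eef_pos: [0.5293, -0.1352, 0.1513]
orientation: [[-0.882, 0.47, -0.0], [0.47, 0.882, -0.004], [-0.001, -0.003, -1.0]]
wrist_force: [-2.5, -5.1, 2.3]
width: 0.0231
gripper_force: 40.0
```

Emit:
play_rows(
  plan="0.01 0.1 0 0;0 0.1 0 0;0 0.15 0 0;0 0 0 0;0 0 0 0",
)

```text
t: 15.17
eef_pos: [0.5313, -0.1313, 0.1511]
orientation: [[-0.882, 0.471, 0.001], [0.471, 0.882, -0.002], [-0.001, -0.001, -1.0]]
wrist_force: [-0.1, -5.0, 0.3]
width: 0.0233
gripper_force: 40.0
```

Emit:
play_rows(
  plan="0 0.1 0 0;0 0.1 0 0;0 0.15 0 0;0 0 0 0;0 0 0 0",
)

```text
t: 15.58
eef_pos: [0.5331, -0.1274, 0.1511]
orientation: [[-0.882, 0.471, 0.001], [0.471, 0.882, -0.0], [-0.001, 0.0, -1.0]]
wrist_force: [0.3, -4.4, 0.4]
width: 0.0233
gripper_force: 40.0
```

Emit:
play_rows(
  plan="0.01 0.1 0 0;0 0.1 0 0;0 0.15 0 0;0 0 0 0;0 0 0 0",
)

```text
t: 16.0
eef_pos: [0.5346, -0.1242, 0.151]
orientation: [[-0.882, 0.471, 0.001], [0.471, 0.882, 0.0], [-0.001, 0.0, -1.0]]
wrist_force: [0.9, -3.5, -0.1]
width: 0.0232
gripper_force: 40.0
```

Emit:
play_rows(
  plan="0 0 0.05 0;0 0 0 0;0 0 0 0",
)

```text
t: 16.25
eef_pos: [0.5344, -0.1243, 0.1506]
orientation: [[-0.882, 0.471, 0.001], [0.471, 0.882, 0.0], [-0.001, 0.0, -1.0]]
wrist_force: [1.6, -4.3, 0.9]
width: 0.023
gripper_force: 40.0
```

Emit:
play_rows(
  plan="0 0 0.05 0;0 0 0 0;0 0 0 0",
)

```text
t: 16.5
eef_pos: [0.5343, -0.1244, 0.15]
orientation: [[-0.882, 0.471, 0.0], [0.471, 0.882, -0.0], [-0.0, 0.0, -1.0]]
wrist_force: [1.0, -4.4, 0.3]
width: 0.0236
gripper_force: 40.0
```

Emit:
play_rows(
  plan="-0.05 -0.1 0 0;0 0 0.1 0;0 0 0 0;0 0 0.1 0;0 0 0 0;0 0 0 0",
)

```text
t: 17.0
eef_pos: [0.5337, -0.1251, 0.1474]
orientation: [[-0.882, 0.471, -0.001], [0.471, 0.882, 0.001], [0.001, 0.0, -1.0]]
wrist_force: [0.6, -2.3, -0.9]
width: 0.0237
gripper_force: 40.0
```

Emit:
play_rows(
  plan="0 0 0.1 0;0 0 0 0;0 0 0.1 0;0 0 0 0;0 0 0 0",
)

```text
t: 17.42
eef_pos: [0.534, -0.1253, 0.1457]
orientation: [[-0.882, 0.471, -0.001], [0.471, 0.882, 0.0], [0.001, 0.0, -1.0]]
wrist_force: [0.1, -2.0, -2.3]
width: 0.0233
gripper_force: 40.0
```

Emit:
play_rows(
  plan="0 0 0.1 0;0 0 0.1 0;0 0 0.1 0;0 0 0.1 0;0 0 0 0;0 0 0 0",
)

```text
t: 17.92
eef_pos: [0.5342, -0.1256, 0.1418]
orientation: [[-0.882, 0.471, 0.0], [0.471, 0.882, -0.0], [-0.0, -0.0, -1.0]]
wrist_force: [0.4, -3.6, -0.8]
width: 0.0234
gripper_force: 40.0
```

Emit:
play_rows(
  plan="0 0 0.1 0;0 0 0.1 0;0 0 0.1 0;0 0 0.1 0;0 0 0 0;0 0 0 0",
)

```text
t: 18.42
eef_pos: [0.5343, -0.1258, 0.1379]
orientation: [[-0.882, 0.471, 0.0], [0.471, 0.882, -0.001], [-0.001, -0.0, -1.0]]
wrist_force: [0.5, -4.0, -1.0]
width: 0.0235
gripper_force: 40.0
```

Emit:
play_rows(
  plan="-0.04 -0.05 0.1 0;0 0 0.1 0;0 0 0.1 0;0 0 0.1 0;0 0 0 0;0 0 0 0",
)

```text
t: 18.92
eef_pos: [0.5343, -0.1263, 0.1338]
orientation: [[-0.882, 0.471, 0.0], [0.471, 0.882, -0.0], [-0.0, -0.0, -1.0]]
wrist_force: [1.1, -3.6, -0.3]
width: 0.0235
gripper_force: 40.0
```

Emit:
play_rows(
  plan="0 0 0.1 0;0 0 0.1 0;0 0 0.1 0;0 0 0 0;0 0 0 0;0 0 0 0",
)

```text
t: 19.42
eef_pos: [0.5344, -0.1262, 0.1309]
orientation: [[-0.882, 0.471, 0.0], [0.471, 0.882, -0.0], [-0.0, -0.0, -1.0]]
wrist_force: [0.7, -5.3, -0.2]
width: 0.0232
gripper_force: 40.0
```

Emit:
play_rows(
  plan="-0.05 -0.08 0.1 0;0 0 0.1 0;0 0 0.1 0;0 0 0 0;0 0 0 0",
)

```text
t: 19.83
eef_pos: [0.5343, -0.1268, 0.1276]
orientation: [[-0.882, 0.471, -0.0], [0.471, 0.882, 0.001], [0.0, 0.0, -1.0]]
wrist_force: [0.8, -3.7, -2.0]
width: 0.0233
gripper_force: 40.0
```

Emit:
play_rows(
  plan="0 -0.03 0.1 0;0 0 0.1 0;0 0 0.1 0;0 0 0 0;0 0 0 0",
)

```text
t: 20.25
eef_pos: [0.5342, -0.1272, 0.1247]
orientation: [[-0.882, 0.471, -0.0], [0.471, 0.882, 0.0], [0.0, 0.0, -1.0]]
wrist_force: [1.1, -3.4, -2.8]
width: 0.0232
gripper_force: 40.0
```

Emit:
play_rows(
  plan="-0.03 -0.04 0.1 0;0 0 0.1 0;0 0 0.1 0;0 0 0 0;0 0 0 0",
)

```text
t: 20.67
eef_pos: [0.5342, -0.1276, 0.1216]
orientation: [[-0.882, 0.471, -0.0], [0.471, 0.882, 0.0], [0.0, 0.0, -1.0]]
wrist_force: [1.7, -1.8, -1.8]
width: 0.0238
gripper_force: 40.0
```

Emit:
play_rows(
  plan="-0.02 -0.03 0.1 0;0 0 0.1 0;0 0 0.1 0;0 0 0 0;0 0 0 0",
)

```text
t: 21.08
eef_pos: [0.5341, -0.1279, 0.1186]
orientation: [[-0.882, 0.471, -0.001], [0.471, 0.882, 0.001], [0.001, 0.0, -1.0]]
wrist_force: [1.1, -1.4, -2.8]
width: 0.0235
gripper_force: 40.0
```

Emit:
play_rows(
  plan="-0.02 0 0.1 0;0 0 0.1 0;0 0 0.1 0;0 0 0 0;0 0 0 0",
)

```text
t: 21.5
eef_pos: [0.5342, -0.128, 0.1157]
orientation: [[-0.882, 0.471, -0.001], [0.471, 0.882, 0.001], [0.001, 0.0, -1.0]]
wrist_force: [-0.6, -0.7, -1.1]
width: 0.0233
gripper_force: 40.0
```

Emit:
play_rows(
  plan="0 0 0.1 0;0 0 0.1 0;0 0 0.1 0;0 0 0 0;0 0 0 0",
)

```text
t: 21.92
eef_pos: [0.5343, -0.1281, 0.1128]
orientation: [[-0.882, 0.471, -0.0], [0.471, 0.882, 0.0], [0.001, 0.0, -1.0]]
wrist_force: [-1.1, 0.8, -2.0]
width: 0.0233
gripper_force: 40.0
```

Emit:
play_rows(
  plan="0 0 0.1 0;0 0 0.1 0;0 0 0.1 0;0 0 0 0;0 0 0 0",
)

```text
t: 22.33
eef_pos: [0.5344, -0.1282, 0.1098]
orientation: [[-0.882, 0.471, -0.0], [0.471, 0.882, 0.0], [0.0, -0.0, -1.0]]
wrist_force: [0.7, 0.0, -2.1]
width: 0.0231
gripper_force: 40.0
```

Emit:
play_rows(
  plan="0 0 0.1 0;0 0 0.1 0;0 0 0.1 0;0 0 0 0;0 0 0 0",
)

```text
t: 22.75
eef_pos: [0.5344, -0.1282, 0.1068]
orientation: [[-0.882, 0.471, -0.0], [0.471, 0.882, 0.0], [0.0, -0.0, -1.0]]
wrist_force: [-0.1, 0.2, -1.5]
width: 0.0232
gripper_force: 40.0
```

Emit:
play_rows(
  plan="0 0 0.1 0;0 0 0 0;0 0 0.05 0;0 0 0 0;0 0 0 0",
)

```text
t: 23.17
eef_pos: [0.5345, -0.1282, 0.1054]
orientation: [[-0.882, 0.471, -0.0], [0.471, 0.882, 0.0], [0.0, -0.0, -1.0]]
wrist_force: [-0.1, -0.5, -1.6]
width: 0.0232
gripper_force: 40.0
```

Emit:
play_rows(
  plan="0 0 0.05 0;0 0 0 0;0 0 0 0;0 0 0 0",
)

```text
t: 23.5
eef_pos: [0.5345, -0.1283, 0.105]
orientation: [[-0.882, 0.471, 0.0], [0.471, 0.882, -0.0], [-0.0, 0.0, -1.0]]
wrist_force: [-0.2, 0.0, -1.1]
width: 0.0232
gripper_force: 40.0
```

Emit:
play_rows(
  plan="0 0 0.05 0;0 0 0 0;0 0 0 0;0 0 0 0",
)

```text
t: 23.83
eef_pos: [0.5345, -0.1283, 0.1044]
orientation: [[-0.882, 0.471, -0.0], [0.471, 0.882, 0.0], [0.0, -0.0, -1.0]]
wrist_force: [0.8, -0.8, -1.8]
width: 0.0236
gripper_force: 40.0
```

Emit:
play_rows(
  plan="0 0 0.05 0;0 0 0 0;0 0 0 0;0 0 0 0",
)

```text
t: 24.17
eef_pos: [0.5346, -0.1283, 0.1044]
orientation: [[-0.882, 0.471, 0.0], [0.471, 0.882, -0.0], [-0.0, -0.0, -1.0]]
wrist_force: [-3.0, 0.2, 3.7]
width: 0.0232
gripper_force: 40.0
```

Emit:
play_rows(
  plan="0 0 0.05 0;0 0 0 0;0 0 0 0;0 0 0 0",
)

```text
t: 24.5
eef_pos: [0.5346, -0.1283, 0.1043]
orientation: [[-0.882, 0.471, 0.0], [0.471, 0.882, -0.0], [-0.0, -0.0, -1.0]]
wrist_force: [-3.3, 0.2, 6.7]
width: 0.0232
gripper_force: 40.0
```

The collar is seated at TCP 0.1044, exactly as predicted. I'll release and withdraw.

Emit:
play_rows(
  plan="0 0 -0.05 0;0 0 0 0;0 0 0 0;0 0 0 0;0 0 0 0;0 0 0 0;0 0 0 0;0 0 0 0;0 0 0 0;0 0 0 0;0 0 0 0;0 0 0 0",
  jaw=-0.3,
)

```text
t: 25.5
eef_pos: [0.5345, -0.1283, 0.104]
orientation: [[-0.882, 0.471, 0.0], [0.471, 0.882, 0.0], [-0.0, 0.0, -1.0]]
wrist_force: [0.2, -0.1, 0.5]
width: 0.0614
gripper_force: 0.0
```

Emit:
play_rows(
  plan="0 0 -0.5 0;0 0 -1 0;0 0 -2 0;0 0 -2 0;0 0 -2 0;0 0 -2 0;0 0 -2 0;0 0 -1 0;0 0 0 0;0 0 0 0;0 0 0 0;0 0 0 0",
)

```text
t: 26.5
eef_pos: [0.5335, -0.1279, 0.2272]
orientation: [[-0.882, 0.471, -0.003], [0.471, 0.882, 0.001], [0.003, -0.0, -1.0]]
wrist_force: [0.2, 0.1, -0.0]
width: 0.0608
gripper_force: 0.0
```

```bash
python3 -c "
from h import *
delta(.534,-.128)
r=lambda im,x,y:cv2.resize(im[y:y+60,x:x+80],None,fx=10,fy=10,interpolation=cv2.INTER_CUBIC)
cv2.imwrite('pics/z6.png',r(read_camera('side'),310,130))"
```

```text
t 26.5 pos [ 0.5335 -0.1279  0.2272] z [-0.003   0.0012 -1.    ] yaxis deg 61.90981529236347 tool delta cm [-0.0519  0.011  -0.0002] F [ 0.24    0.0774 -0.0037] w 0.060784246605259426
```

View pics/z6.png

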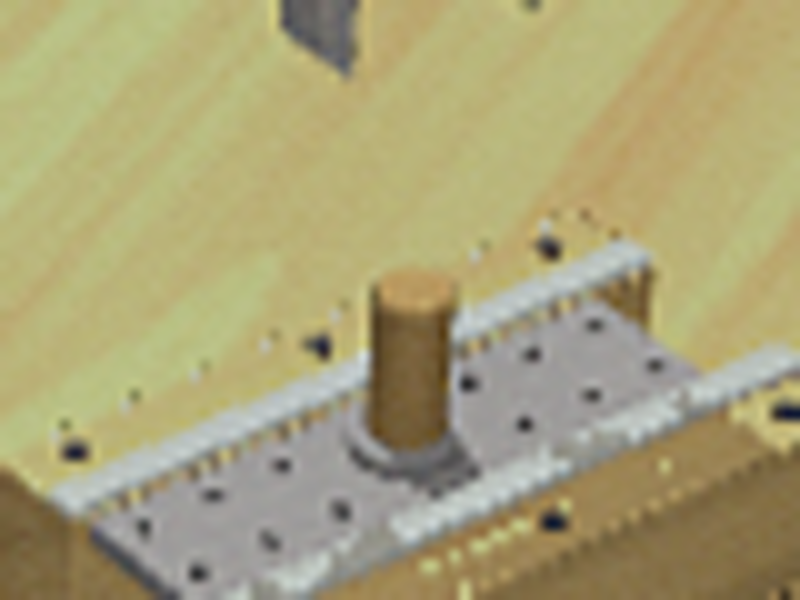

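The pin stands upright with its collar flat on the strap (crop (405,455)), and the gripper is clear.

```bash
python3 -c "
from station import robot
print(robot.sign_off())"
```

```text
the job is handed in; nothing more can be done
None
```

The tapered pin is pressed home through the strap and block, collar flat on the strap and released, and the job is handed in at about 27 s; the hand-in gave no verdict back.

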